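Index the carver's turntable to the next hole

TASK

On the bench stands a carver's turntable, locked by a spring-loaded index pin on its arm. Draw the pin by its black knob, turn the table anticlockwise (seen from above) to the very next hole of the index ring and let the pin drop fully home there, so that the table is locked again. Find the hole by feel without forcing the pin against the metal, leave the other tools where they are, and let go.

Things in the scene. Friction and masses are not known exactly. Their poses are not given: they have to be found in the camera images.
- pivot (a point): On the vertical axis of the turntable, at the top of the round carved wooden blank (132 mm across, top 80 mm above the bench) fixed to it. The turntable is an aluminium disc 164 mm across on a fixed round plywood base, 300 mm across and 18 mm thick.
- ring_center (a point): On the same axis, at the top of the fixed aluminium index ring, 30 mm above the bench. Round holes 12.5 mm across, 12 mm deep, on a circle of radius 115 mm; ring flat between them. The pin sits in the first. Uneven pitch, not measured: the next hole lies 42 to 62 degrees anticlockwise of the first, differing every time; a further hole, not wanted, 28 degrees beyond the next.
- knob_mid (a point): Centre of the upright round black pull knob of the index pin, 26 mm across and 24 mm high (12 mm above and below this point), 115 mm from the table's axis; with the pin home this point is 95 mm above the bench, and the knob's underside is 10 mm above the barrel it slides in.
- barrel_top (a point): Top centre, 73 mm above the bench, of the upright round steel barrel under the knob and coaxial with it, 30 mm across, 30 mm high (foot 43 mm above the bench), rigid on the table's arm; good to push the table round by. The arm is 34 mm wide, its underside 3.5 mm above the ring.
- plunger (a joint): How far the knob and pin are drawn up, m: 0 pin fully home in a hole, 0.009 pin's nose on the flat top of the ring, 0.015 upper stop. A spring pulls it down with 5 N at 0 and about 10 N at the stop; let go, it snaps down.
- turntable (a joint): Angle of the turntable, rad, 0 at the start with the pin in the first hole, growing anticlockwise seen from above; stops at -0.3 and 1.9. A plain friction bearing: 0.25 N m (pushing at the barrel: 2 to 3 N with the pin drawn, 4 to 5 N with its nose riding on the ring), stays where it is left.
- pin: The steel index pin under the knob, 10 mm across with a round nose, moving up and down with the knob and round with the table; home it goes 9 mm into the ring. The origin lies on the pin's axis, at bench height when the pin is home. A sideways load on it must stay small: by hand one would stop turning as soon as it is felt to be caught (in a hole, rated for 25 N sideways).
- mallet_mid (a point): A round carver's mallet of wood standing on its head, 72 mm across, 235 mm high; this point is on its axis 60 mm above the bench. Bystander.
- flask_mid (a point): A black round flask, 68 mm across, 205 mm high; this point is on its axis 100 mm above the bench. Bystander.
- wide_chisel_mid (a point): A chisel lying flat, wooden handle, blade 24 mm wide, about 270 mm long, 24 mm high; point near its ferrule. Bystander.
- narrow_chisel_mid (a point): A chisel lying flat, wooden handle, blade 10 mm wide, about 270 mm long, 24 mm high; point near its ferrule. Bystander.

How it is judged:
On the way, in this order (a step that is already met when the one before it is completed fails the run):
1. the pin is drawn out of the first hole (value of joint plunger above 0.0085 m and value of joint turntable below 0.3 rad), for 0.1 s.
2. the table has been turned anticlockwise past 20 degrees (value of joint turntable above 0.35 rad), for 0.1 s.
3. the pin has dropped home in the next hole (value of joint plunger below 0.002 m and value of joint turntable between 0.69 and 1.13 rad), for 0.2 s.
At the end, for the whole second after the job is handed in: The pin is home (drawn less than 2 mm) in the next hole anticlockwise, the turntable standing still at 0.69 to 1.13 rad (the hole lies between 42 and 62 degrees from the first; the one after it starts at 70 degrees) (all of step 3 and velocity of joint turntable between -0.05 and 0.05 rad/s); the robot touches nothing.
It fails at once if the pin was forced while caught in a hole: more than 25 N between it and the ring with the pin drawn less than 7 mm (contact force between pin and anything else above 25 N and value of joint plunger below 0.007 m).
It fails at once if the mallet was disturbed (moved over 20 mm) (distance of mallet_mid from where it was at the start of the episode above 0.02 m).
It fails at once if the flask was disturbed (moved over 20 mm) (distance of flask_mid from where it was at the start of the episode above 0.02 m).
It fails at once if the wide chisel was disturbed (moved over 20 mm) (distance of wide_chisel_mid from where it was at the start of the episode above 0.02 m).
It fails at once if the narrow chisel was disturbed (moved over 20 mm) (distance of narrow_chisel_mid from where it was at the start of the episode above 0.02 m).
It also fails if it takes over 43 s, if anything falls off the work surface, if the arm or the gripper's body presses on something with over 40 N, if the wrist force passes 120 N, or if a joint passes its speed limit or range.

ROBOT

A 7-joint arm with a two-finger parallel gripper is mounted at the origin on the work surface. World frame = base frame: x ahead of the robot, y to its left, z up, the work surface at z = 0. Lengths are in m, angles in rad, forces in N, time in s.
With the tool pointing down it reaches from about 0.4 to 0.875 m from the base axis. Payload 19.3 kg.
Tool frame: the origin (TCP) lies at the very end of the fingers, on their centre line; the grasp point (between the pads) lies 19 mm behind it; z points along the fingers, y is the direction in which the jaws open and shut (so a half turn about z gives the same grasp; the last joint's range is limited). The gripper opens to 85 mm and grips with 20 to 120 N. Pads are 22 mm wide; open, the fingers measure 114 mm over their backs; the gripper's body (76 mm by 85 mm) begins 54 mm behind the grasp point. The pads swing forward as they close: fully open they stand 13 mm farther back than shut.
Start: joints at [1.252, 0.521, -0.036, 1.599, 0.021, 1.021, -0.113], TCP at [0.154, -0.606, 0.231] pointing down, gripper open.
Joint ranges: [-2.91, 2.91], [-0.3, 2.13], [-1.5, 1.42], [0.17, 2.43], [-1.26, 4.41], [0.16, 1.93], [-2.52, 2.52]. Speed limits (rad/s): [1.89, 1.89, 2.39, 2.39, 3.01, 3.01, 3.01].

INTERFACE

Orientations are given as [roll, pitch, yaw] about the fixed x, y, z axes, in that order (R = Rz(yaw) Ry(pitch) Rx(roll)).
In Python, from workcell import bot, grab_frame, calibration, workorder gives the robot as it stands.
- The arm moves only by the tool move_arm, never from a script. Its arguments are lists of equal length, an entry for each row: "jaw": the closure in counts, from 0 (fully open) to 255 (shut); "dp": the shift along the tool's x, y, z in units of 800 mm (1.0 is 800 mm), a list of three; "rotation": the turn, a rotation vector about the tool's x, y, z in units of pi rad (1.0 is pi rad), a list of three. In form: {"jaw": [jaw, ...], "dp": [[dx, dy, dz], ...], "rotation": [[rx, ry, rz], ...]}. A call has 1 to 10 rows; each row shifts and turns the commanded pose from where the row before left it, along the tool's axes as they then stand; what a row does not reach is not made up. A row lasts 1/8 s, in which the tool goes at most 62.5 mm and 10.7 degrees, less where a joint would pass 70% of its speed; a pose out of reach is approached as far as the arm can. A call with a number of a shift or a turn outside -1 to 1 is refused whole. A call with a gripper value outside its range is refused whole. The fingers move at their own pace and stop on an object; "squeeze" is the grip in N (left out, the last holds). Time passes only in rows, so rows that do not move let the fingers close. It gives the time, the measured TCP pose, the force and the opening at its end, in the units of the state.
- bot.observe(): the state, without advancing time (a new reading comes with each control period).
- grab_frame(name): name is "scene" or "side" or "wrist"; returns the picture (420x560x3 uint8, blue, green, red); there is no depth.
- calibration(name): a dict with "camera_matrix" (3x3 intrinsics, pixels), "dist" ([k1, k2, p1, p2, k3] as OpenCV has them; the pictures are not rectified), "T" (4x4, takes a point from camera to world coordinates). Camera axes: x right, y down, z forward; pixel columns grow to the right and rows downward; lengths in m; the calibration is good to about 2 mm. A picture is of the moment at which its call begins: read the wrist's pose just before it. calibration takes no time and is no camera call; for the wrist camera it gives the pose at the moment of the call.
- workorder.job_done(): hands the job in, once; it reports no verdict.
The state is a dict: "clock": time; "qpos": joint angles; "qd": joint speeds; "joint_efforts": joint torques, N m; "position": TCP position; "tool_rot": TCP orientation; "force": force on the tool from outside, world axes, zero at the start; "moment": the same for the moment, N m; "grip_width": finger opening in m.
Only numpy, scipy, OpenCV 4.12 (cv2) and the standard library are available. Lean on these libraries where they do the work, as an engineer would, in place of code of your own. Each camera call takes 0.05 s, during which the arm holds its last target. There are 200 camera calls.

## Working session

There is one attempt and no reset: what is moved stays moved. The work goes in short steps, Python scripts to look and compute and a tool call to move; the robot and the scene stay as the last step left them, time stands still between calls to the robot, and variables do not carry over. Pictures are saved under pics/ and viewed, about 8 in all and at most 12, crops included, and the job is handed in when it is done.

Besides the shell and the picture viewer there is one more tool, called after "Emit:" as a command line: name --argument value ..., lists and objects as JSON in quotes. move_arm: Moves the arm, as the interface text tells. Shifts and turns lie within -1 to 1; 1 stands for 800 mm of shift or pi rad of turn. Its arguments: {"type":"object","properties":{"jaw":{"type":"array","items":{"type":"number"}},"dp":{"type":"array","items":{"type":"array","items":{"type":"number","minimum":-1,"maximum":1}}},"rotation":{"type":"array","items":{"type":"array","items":{"type":"number","minimum":-1,"maximum":1}}},"squeeze":{"type":"number"}},"required":["jaw","dp","rotation"]}

```bash
mkdir -p pics; python3 - <<'E'
from workcell import *
import cv2,numpy as np
for n in ("scene","side"):
    cv2.imwrite(f"pics/{n}0.png",grab_frame(n)); c=calibration(n); print(n,np.round(c["camera_matrix"],1).tolist(),c["dist"],np.round(c["T"],3).tolist())
s=bot.observe(); print(s)
E
```

```text
scene [[411.6, 0.0, 281.7], [0.0, 411.6, 207.7], [0.0, 0.0, 1.0]] [-0.12176316  0.          0.          0.          0.        ] [[0.034, 0.838, -0.545, 1.195], [0.999, -0.021, 0.031, -0.065], [0.015, -0.545, -0.838, 1.024], [0.0, 0.0, 0.0, 1.0]]
side [[411.5, 0.0, 272.3], [0.0, 411.5, 215.3], [0.0, 0.0, 1.0]] [-0.07599778  0.          0.          0.          0.        ] [[-0.933, -0.203, 0.295, 0.276], [-0.359, 0.541, -0.761, 0.758], [-0.005, -0.816, -0.578, 0.678], [0.0, 0.0, 0.0, 1.0]]
{'clock': 0.1, 'qpos': array([ 1.25180759,  0.52198425, -0.03632648,  1.59994473,  0.0211584 ,
        1.02109756, -0.11284204]), 'qd': array([ 0.00302567, -0.00347475, -0.00144772, -0.00125138, -0.00024922,
       -0.00244244,  0.00088767]), 'joint_efforts': array([ 4.31318287e-03, -9.28513813e+01,  1.98438898e+00, -3.70544064e+01,
        1.81709602e-02,  5.43419475e-03,  1.03708931e-04]), 'position': array([ 0.15379673, -0.60546805,  0.23076693]), 'tool_rot': array([-3.14054232e+00,  3.84990304e-05,  2.48713039e-01]), 'force': array([0.10319798, 0.60878767, 0.19413188]), 'moment': array([-0.0819085 ,  0.02054953, -0.03174567]), 'grip_width': 0.08576507260370189}
```

View pics/scene0.png

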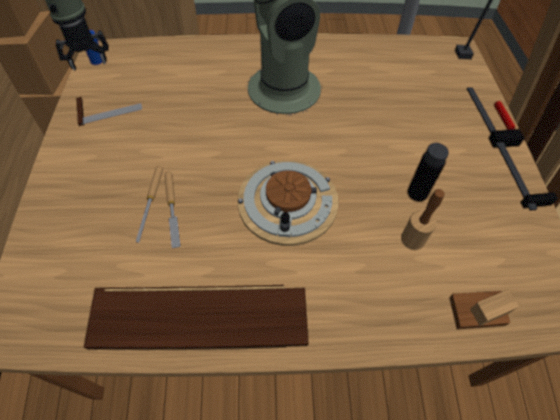

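View pics/side0.png

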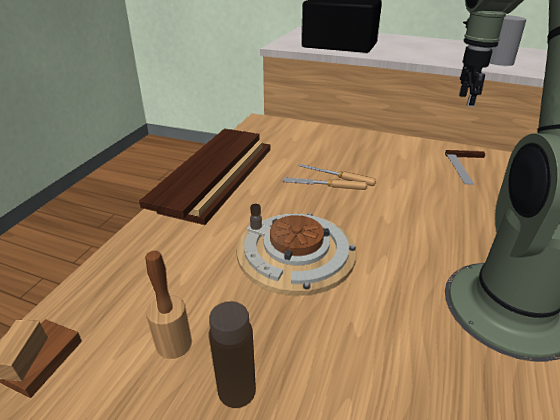

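Scene: the turntable is centred near (289,193), with the knob at about (285,217), the flask at (427,172) and the mallet at (420,230). In the side view the knob is at (256,212). I'll zoom in and measure both.

```bash
cat > h.py <<'E'
from workcell import *
import cv2,numpy as np
def ray(n,uv,c=None):
    c=c or calibration(n); T=np.array(c["T"])
    p=cv2.undistortPoints(np.array([[uv]],float),np.array(c["camera_matrix"]),np.array(c["dist"]))[0,0]
    return T[:3,3],T[:3,:3]@np.array([p[0],p[1],1])
def onz(n,uv,z):
    o,d=ray(n,uv); return o+d*(z-o[2])/d[2]
def proj(n,P):
    c=calibration(n);W=np.linalg.inv(np.array(c["T"]))
    return cv2.projectPoints(np.array(P,float).reshape(-1,3),cv2.Rodrigues(W[:3,:3])[0],W[:3,3],np.array(c["camera_matrix"]),np.array(c["dist"]))[0][:,0]
E
python3 - <<'E'
from h import *
a=cv2.imread("pics/scene0.png");b=cv2.imread("pics/side0.png")
A=cv2.resize(a[150:245,225:350],None,fx=4.8,fy=4.8,interpolation=cv2.INTER_CUBIC)[:, :400*2]
B=cv2.resize(b[195:300,225:365],None,fx=5,fy=5,interpolation=cv2.INTER_CUBIC)
cv2.imwrite("pics/A.png",A);cv2.imwrite("pics/B.png",B)
for n,im,box in(("scene",a,(245,155,340,225)),("side",b,(255,205,340,265))):
    hsv=cv2.cvtColor(im,cv2.COLOR_BGR2HSV)
    x0,y0,x1,y1=box
    m=((hsv[...,0]<14)&(hsv[...,1]>110)&(hsv[...,2]>40)).astype(np.uint8); k=np.zeros_like(m);k[y0:y1,x0:x1]=m[y0:y1,x0:x1]
    k=cv2.morphologyEx(k,cv2.MORPH_CLOSE,np.ones((5,5)))
    c=max(cv2.findContours(k,0,1)[0],key=cv2.contourArea); e=cv2.fitEllipse(c); print(n,e,onz(n,e[0],.07))
E
```

```text
scene ((288.190673828125, 190.2894287109375), (39.148555755615234, 43.55647277832031), 97.9789047241211) [ 0.51594993 -0.00851916  0.07      ]
side ((296.3163757324219, 234.66461181640625), (38.57435989379883, 54.64141082763672), 92.93853759765625) [0.50383976 0.01210494 0.07      ]
```

View pics/A.png

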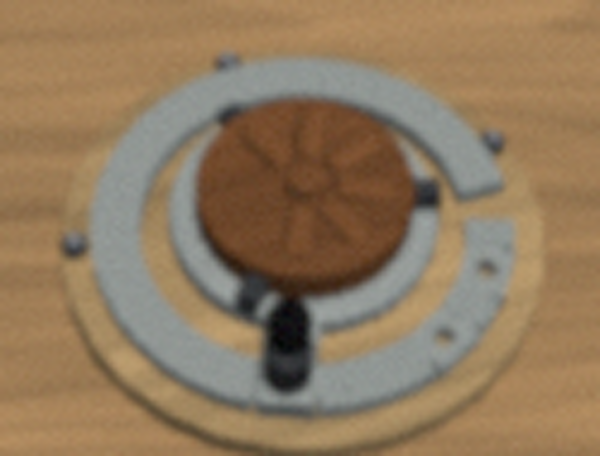

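View pics/B.png

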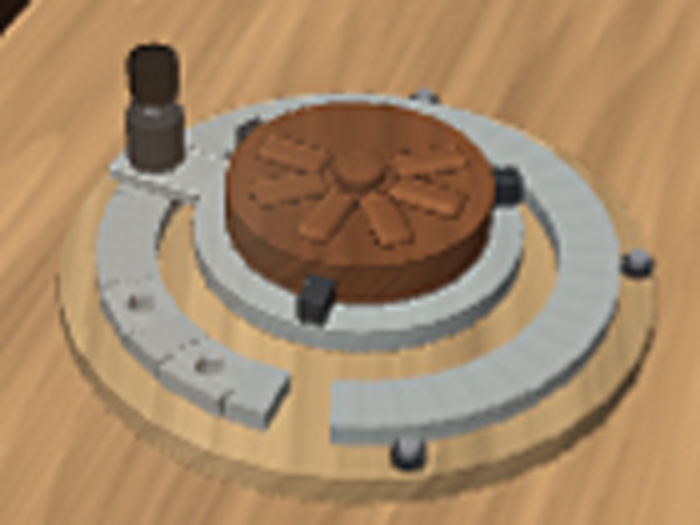

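Crops show the knob at A(292,318) and B(153,75), the barrel at A(290,375), the next hole at A(445,337)/B(140,301), and the further hole at A(488,267)/B(208,365). I'll triangulate these.

```bash
cat >> h.py <<'E'
def tri(a,b):
    (o,d),(p,e)=ray("scene",a),ray("side",b)
    t=np.linalg.lstsq(np.c_[d,-e],p-o,rcond=None)[0]; P,Q=o+d*t[0],p+e*t[1]
    return (P+Q)/2,np.linalg.norm(P-Q)
E
python3 - <<'E'
from h import *
sa=lambda x,y:((x+.5)/4.8-.5+225,(y+.5)/4.8-.5+150); sb=lambda x,y:((x+.5)/5-.5+225,(y+.5)/5-.5+195)
for n,a,b,z in(("knob",(292,322),(153,75),.095),("barrelmid",(290,368),(155,138),.058),("next",(445,335),(140,301),.03),("far",(487,267),(208,365),.03),("blanktop",(306,184),(358,184),.08)):
    a,b=sa(*a),sb(*b); print(n,tri(a,b),onz("scene",a,z),onz("side",b,z))
E
```

```text
knob (array([ 0.62158483, -0.01979398,  0.09517547]), np.float64(0.004172969221279826)) [ 0.61952633 -0.02101237  0.095     ] [ 0.62263187 -0.01765759  0.095     ]
barrelmid (array([ 0.62435783, -0.02136322,  0.05297054]), np.float64(9.592424480645695e-05)) [ 0.62726718 -0.02161591  0.058     ] [ 0.62157393 -0.01503678  0.058     ]
next (array([0.59174164, 0.07298757, 0.02973502]), np.float64(0.0028244405703884735)) [0.5906362  0.07211505 0.03      ] [0.59236166 0.07466546 0.03      ]
far (array([0.54440219, 0.10266118, 0.02931945]), np.float64(0.0035531153367211136)) [0.54321177 0.10152917 0.03      ] [0.54509257 0.10509285 0.03      ]
blanktop (array([ 0.50803941, -0.00623969,  0.06714814]), np.float64(0.0047038931543625295)) [ 0.51491889 -0.00829267  0.08      ] [0.50431509 0.01247805 0.08      ]
```

Heights agree with the given values (knob .095, holes .030). The chord between the two holes is 56 mm against 55.6 mm expected. The axis is near (0.5075,-0.0054), the knob's azimuth is -7°, and the next hole is about 50° on. Moving above the knob.

Emit:
move_arm --jaw '[0,0,0,0,0,0,0,0,0,0]' --dp '[[0.0415,-0.0314,0.0035],[0.0415,-0.0314,0.0035],[0.0415,-0.0314,0.0035],[0.0415,-0.0314,0.0035],[0.0415,-0.0314,0.0035],[0.0415,-0.0314,0.0035],[0.0415,-0.0314,0.0035],[0.0415,-0.0314,0.0035],[0.0415,-0.0314,0.0035],[0.0415,-0.0314,0.0035]]' --rotation '[[0,0,0],[0,0,0],[0,0,0],[0,0,0],[0,0,0],[0,0,0],[0,0,0],[0,0,0],[0,0,0],[0,0,0]]'

```text
clock: 1.35
position: [0.4144, -0.2794, 0.2031]
tool_rot: [-3.141, 0.0, 0.249]
force: [0.2, -0.6, 0.9]
grip_width: 0.0854
```

Emit:
move_arm --jaw '[0,0,0,0,0,0,0,0]' --dp '[[0.0415,-0.0314,0.0035],[0.0415,-0.0314,0.0035],[0.0415,-0.0314,0.0035],[0.0415,-0.0314,0.0035],[0.0415,-0.0314,0.0035],[0.0415,-0.0314,0.0035],[0.0415,-0.0314,0.0035],[0.0415,-0.0314,0.0035]]' --rotation '[[0,0,0],[0,0,0],[0,0,0],[0,0,0],[0,0,0],[0,0,0],[0,0,0],[0,0,0]]'

```text
clock: 2.35
position: [0.6223, -0.0193, 0.1805]
tool_rot: [-3.142, 0.001, 0.249]
force: [0.5, -0.5, 0.0]
grip_width: 0.0859
```

Emit:
move_arm --jaw '[0,0,0,0,0]' --dp '[[0,0,0],[0,0,0],[0,0,0],[0,0,0],[0,0,0]]' --rotation '[[0,0,0.0295],[0,0,0.0295],[0,0,0.0295],[0,0,0.0295],[0,0,0]]'

```text
clock: 2.98
position: [0.6216, -0.0203, 0.1806]
tool_rot: [3.141, 0.0, -0.121]
force: [0.4, 0.8, -0.3]
grip_width: 0.0851
```

```bash
python3 - <<'E'
from h import *
s=bot.observe(); print(s["clock"],s["position"],s["tool_rot"],s["qpos"],s["force"])
cv2.imwrite("pics/w1.png",grab_frame("wrist"))
print(proj("wrist",[[.6215,-.0195,.107],[.6215,-.0195,.073]]))
np.save("wT.npy",calibration("wrist")["T"])
E
```

```text
2.975 [ 0.6216041  -0.02028551  0.18064023] [ 3.14135907e+00  4.81026597e-04 -1.21313871e-01] [ 0.00542162  0.57209054 -0.10058548  1.65369779  0.06856421  0.91976146
 -1.81296152] [ 0.40686655  0.76048739 -0.31338709]
[[272.69433928 218.22207644]
 [272.93157607 203.76336694]]
```

View pics/w1.png

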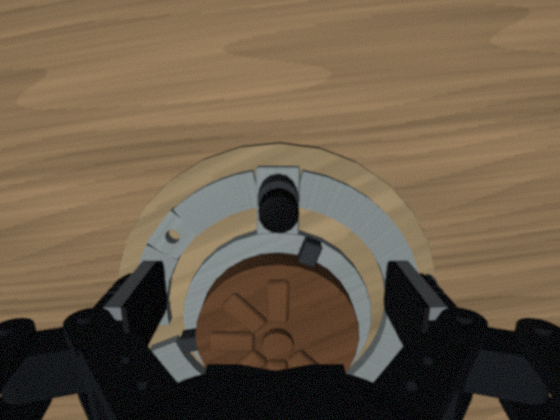

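Wrist view: the knob top is centred near (279,212), the next hole is at (172,236), and the blank's centre is around (277,342).

```bash
python3 - <<'E'
from h import *
for uv,z in(((279,212),.107),((279,195),.073),((172,236.5),.03),((277,341),.08)): print(onz("wrist",uv,z))
c=calibration("wrist");T=np.array(c["T"]);print(T.round(3),c["dist"])
im=cv2.imread("pics/w1.png");g=cv2.cvtColor(im,cv2.COLOR_BGR2GRAY)
m=(g[150:240,230:330]<38).astype(np.uint8);k=max(cv2.findContours(m,0,1)[0],key=cv2.contourArea);print(cv2.boundingRect(k))
E
```

```text
[ 0.62497113 -0.02379648  0.107     ]
[ 0.62725879 -0.02446565  0.073     ]
[0.59188355 0.07049426 0.03      ]
[ 0.51483499 -0.00951536  0.08      ]
[[-0.121 -0.958 -0.261  0.688]
 [-0.993  0.117  0.031 -0.029]
 [ 0.001  0.263 -0.965  0.322]
 [ 0.     0.     0.     1.   ]] [-0.07632315  0.          0.          0.          0.        ]
(29, 37, 39, 45)
```

Emit:
move_arm --jaw '[0,0,0,0,60,120,150,160,160,160]' --dp '[[0.003,0.002,0.025],[0,0,0.025],[0,0,0.025],[0,0,0.025],[0,0,0.023],[0,0,0],[0,0,0],[0,0,0],[0,0,0],[0,0,0]]' --rotation '[[0,0,0],[0,0,0],[0,0,0],[0,0,0],[0,0,0],[0,0,0],[0,0,0],[0,0,0],[0,0,0],[0,0,0]]' --squeeze 20

```text
clock: 4.28
position: [0.6241, -0.0223, 0.0828]
tool_rot: [-3.142, -0.0, -0.122]
force: [-0.3, 0.7, -0.0]
grip_width: 0.0317
```

```bash
python3 - <<'E'
from h import *
a=grab_frame("wrist"); b=grab_frame("side")
x=cv2.resize(a[120:300,150:410],(520,360)); y=cv2.resize(b[150:280,190:330],(388,360))
cv2.imwrite("pics/w2.png",np.hstack([x,y])[:, :800])
E
```

```text
(no output)
```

View pics/w2.png

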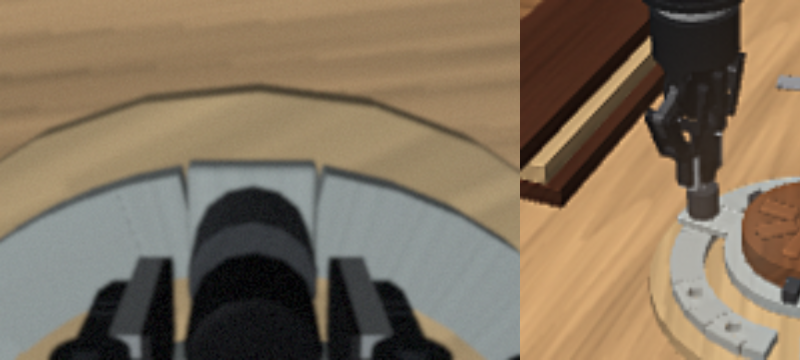

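The knob stands centred between the pads. Closing gently.

Emit:
move_arm --jaw '[175,185,195,200,200,200]' --dp '[[0,0,0],[0,0,0],[0,0,0],[0,0,0],[0,0,0],[0,0,0]]' --rotation '[[0,0,0],[0,0,0],[0,0,0],[0,0,0],[0,0,0],[0,0,0]]' --squeeze 20

```text
clock: 5.12
position: [0.624, -0.0223, 0.0826]
tool_rot: [-3.142, -0.0, -0.122]
force: [-2.4, 0.0, 5.1]
grip_width: 0.0253
```

Emit:
move_arm --jaw '[230,230,230,230,230,230,230]' --dp '[[0,0,0],[0,0,0],[0,0,-0.004],[0,0,-0.004],[0,0,-0.004],[0,0,-0.004],[0,0,0]]' --rotation '[[0,0,0],[0,0,0],[0,0,0],[0,0,0],[0,0,0],[0,0,0],[0,0,0]]' --squeeze 40

```text
clock: 6.0
position: [0.6238, -0.0223, 0.0954]
tool_rot: [3.142, 0.0, -0.122]
force: [2.7, -1.6, -9.2]
grip_width: 0.0245
```

Emit:
move_arm --jaw '[230,230,230,230,230,230]' --dp '[[-0.0004,-0.0108,0],[-0.0004,-0.0108,0],[-0.0004,-0.0108,0],[-0.0004,-0.0108,0],[-0.0004,-0.0108,0],[0,0,0]]' --rotation '[[0,0,-0.0239],[0,0,-0.0239],[0,0,-0.0239],[0,0,-0.0239],[0,0,-0.0239],[0,0,0]]'

```text
clock: 6.75
position: [0.6209, 0.0212, 0.0952]
tool_rot: [-3.141, 0.0, 0.254]
force: [2.3, 2.4, -9.7]
grip_width: 0.0251
```

Emit:
move_arm --jaw '[230,230,230,230,230,230,230,230,230]' --dp '[[-0.0004,-0.0108,0],[-0.0004,-0.0108,0],[-0.0004,-0.0108,0],[-0.0004,-0.0108,0],[-0.0004,-0.0108,0],[0,0,0],[0,0,0.002],[0,0,0.0025],[0,0,0]]' --rotation '[[0,0,-0.0239],[0,0,-0.0239],[0,0,-0.0239],[0,0,-0.0239],[0,0,-0.0239],[0,0,0],[0,0,0],[0,0,0],[0,0,0]]'

```text
clock: 7.88
position: [0.6029, 0.0595, 0.0917]
tool_rot: [-3.141, -0.0, 0.627]
force: [2.7, 4.1, -7.6]
grip_width: 0.0244
```

Emit:
move_arm --jaw '[145,145,145,145,145,145,145,145]' --dp '[[0,0,0],[0,0,0],[0,0,0],[0,0,0],[0,0,0.016],[0,0,0.016],[0,0,0.014],[0,0,0]]' --rotation '[[0,0,0],[0,0,0],[0,0,0],[0,0,0],[0,0,0],[0,0,0],[0,0,0],[0,0,0]]'

```text
clock: 8.88
position: [0.6021, 0.0595, 0.0536]
tool_rot: [-3.141, 0.002, 0.629]
force: [0.2, 0.2, 0.8]
grip_width: 0.0368
```

```bash
python3 - <<'E'
from h import *
s=bot.observe(); print(s["force"],s["moment"],s["position"])
a=grab_frame("wrist"); b=grab_frame("side")
x=cv2.resize(a[120:300,150:410],(520,360)); y=cv2.resize(b[170:300,210:310],(277,360))
cv2.imwrite("pics/w3.png",np.hstack([x,y])[:, :800])
E
```

```text
[0.22039596 0.20711293 0.83483565] [-8.17396614e-03  3.81573630e-02  9.12792917e-05] [0.6021016  0.05949345 0.05359383]
```

View pics/w3.png

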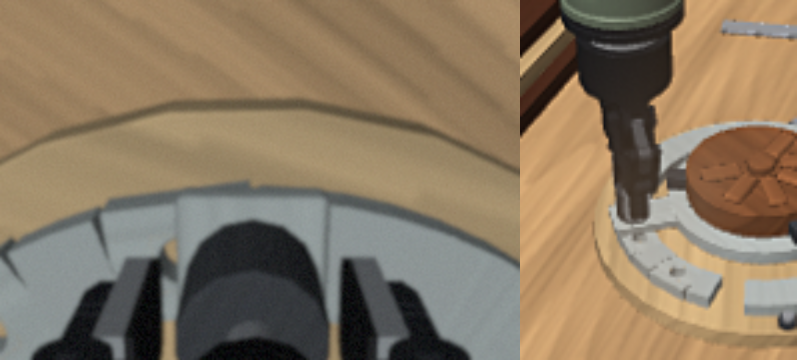

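The fingers straddle the barrel and the next hole is visible just ahead. Now pushing the barrel gently.

Emit:
move_arm --jaw '[145,145,145,145,145,145,145]' --dp '[[0,-0.00125,0],[0,-0.00125,0],[0,-0.00125,0],[0,-0.00125,0],[0,-0.00125,0],[0,-0.00125,0],[0,0,0]]' --rotation '[[0,0,-0.0028],[0,0,-0.0028],[0,0,-0.0028],[0,0,-0.0028],[0,0,-0.0028],[0,0,-0.0028],[0,0,0]]'

```text
clock: 9.85
position: [0.5997, 0.0635, 0.0551]
tool_rot: [3.14, -0.0, 0.681]
force: [3.6, -4.2, -0.7]
grip_width: 0.0371
```

Emit:
move_arm --jaw '[145,145,145]' --dp '[[0,-0.00125,0],[0,-0.00125,0],[0,-0.00125,0]]' --rotation '[[0,0,-0.0028],[0,0,-0.0028],[0,0,-0.0028]]'

```text
clock: 10.22
position: [0.5979, 0.0655, 0.0551]
tool_rot: [3.14, -0.0, 0.708]
force: [3.6, -6.8, -0.6]
grip_width: 0.0371
```

Emit:
move_arm --jaw '[145]' --dp '[[0,0,0]]' --rotation '[[0,0,0]]'

```text
clock: 10.35
position: [0.5978, 0.0658, 0.0551]
tool_rot: [3.14, -0.0, 0.708]
force: [2.7, -3.9, 0.7]
grip_width: 0.0371
```

```bash
python3 - <<'E'
from h import *
s=bot.observe(); print(s["force"],s["moment"],s["position"])
b=grab_frame("side");c=grab_frame("wrist")
y=cv2.resize(b[180:290,210:310],(400,440));x=cv2.resize(c[120:300,150:350],(400,440))
cv2.imwrite("pics/w4.png",np.hstack([x,y]))
E
```

```text
[ 2.70558562 -3.91861601  0.71102149] [-0.88018795 -0.75996107  0.07144539] [0.59780156 0.06579614 0.05506805]
```

View pics/w4.png

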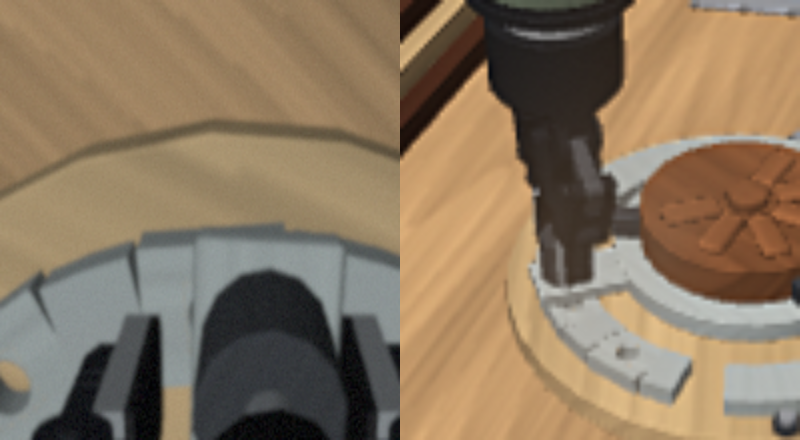

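It's riding on the ring: 4.8 N static, as expected. Continuing in small steps.

Emit:
move_arm --jaw '[145,145,145,145]' --dp '[[0,-0.00125,0],[0,-0.00125,0],[0,-0.00125,0],[0,0,0]]' --rotation '[[0,0,-0.0028],[0,0,-0.0028],[0,0,-0.0028],[0,0,0]]'

```text
clock: 10.95
position: [0.5959, 0.068, 0.0551]
tool_rot: [3.14, -0.0, 0.734]
force: [3.8, -4.3, 1.1]
grip_width: 0.0367
```

Emit:
move_arm --jaw '[145,145,145]' --dp '[[0,-0.00125,0],[0,-0.00125,0],[0,0,0]]' --rotation '[[0,0,-0.0028],[0,0,-0.0028],[0,0,0]]'

```text
clock: 11.32
position: [0.5944, 0.0698, 0.055]
tool_rot: [3.141, -0.0, 0.752]
force: [3.6, -4.1, -0.2]
grip_width: 0.0366
```

Emit:
move_arm --jaw '[145,145]' --dp '[[0,-0.00125,0],[0,0,0]]' --rotation '[[0,0,-0.0028],[0,0,0]]'

```text
clock: 11.58
position: [0.593, 0.0714, 0.0549]
tool_rot: [-3.141, 0.0, 0.761]
force: [-0.2, 0.3, 0.6]
grip_width: 0.0368
```

Force dropped to zero, which looks like the pin falling in. Backing off to centre, then rising to look.

Emit:
move_arm --jaw '[145,140,130,120,120,120,100,100,50]' --dp '[[0,0.002,0],[0,0.002,0],[0,0,0],[0,0,-0.03],[0,0,-0.04],[0,0,-0.05],[0,0,-0.06],[0,0,-0.07],[0,0,0]]' --rotation '[[0,0,0],[0,0,0],[0,0,0],[0,0,0],[0,0,0],[0,0,0],[0,0,0],[0,0,0],[0,0,0]]'

```text
clock: 12.7
position: [0.5971, 0.0692, 0.2592]
tool_rot: [3.138, -0.005, 0.761]
force: [-0.5, 0.4, -0.0]
grip_width: 0.068
```

```bash
python3 - <<'E'
from h import *
s=bot.observe(); print(s["force"],s["position"])
a=grab_frame("scene");b=grab_frame("side")
a0=cv2.imread("pics/scene0.png");b0=cv2.imread("pics/side0.png")
f=lambda i,x,y:cv2.resize(i[y:y+50,x:x+60],(390,325),interpolation=cv2.INTER_CUBIC)
x=f(a,290,185);y=f(b,225,220)
cv2.imwrite("pics/w5.png",np.hstack([x,y]))
c=np.array([.5095,-.0075])
for d in(49,50,51):
    t=np.radians(d-7.3);p=c+.115*np.array([np.cos(t),np.sin(t)])
    for n,x,y in(("scene",290,185),("side",225,220)):
        print(d,n,((proj(n,[[*p,z] for z in(.107,.083,.073,.043,.116)])-[x,y])*6.5).round().tolist())
E
```

```text
[-0.48359767  0.36656244 -0.02427114] [0.59706873 0.06921655 0.25915352]
49 scene [[187.0, 136.0], [182.0, 167.0], [180.0, 180.0], [174.0, 217.0], [189.0, 124.0]]
49 side [[171.0, 49.0], [173.0, 103.0], [174.0, 124.0], [177.0, 188.0], [170.0, 29.0]]
50 scene [[191.0, 133.0], [185.0, 165.0], [183.0, 177.0], [177.0, 215.0], [193.0, 121.0]]
50 side [[173.0, 53.0], [175.0, 106.0], [176.0, 128.0], [179.0, 191.0], [172.0, 32.0]]
51 scene [[194.0, 130.0], [189.0, 162.0], [186.0, 175.0], [180.0, 212.0], [196.0, 118.0]]
51 side [[175.0, 56.0], [177.0, 109.0], [178.0, 131.0], [180.0, 195.0], [174.0, 35.0]]
```

View pics/w5.png

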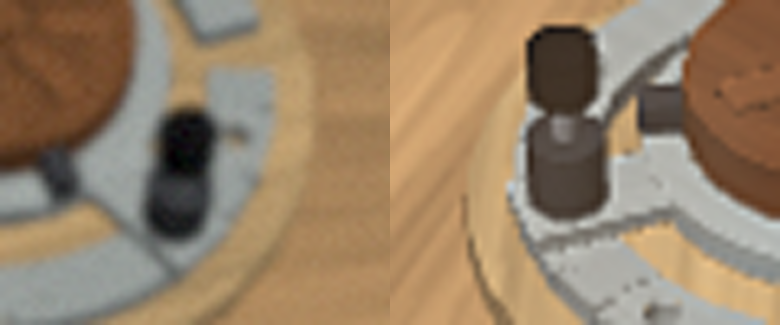

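Side view shows the pin stem between knob and barrel, with the knob top at (563,33), so the knob still stands high. The pin is not home. Locating the table against the hole.

```bash
python3 - <<'E'
from h import *
A=lambda x,y:(x/6.5+290-.4,y/6.5+185-.4); B=lambda x,y:(x/6.5+225-.4,y/6.5+220-.4)
c=np.array([.5095,-.0075])
ang=lambda p:(np.degrees(np.arctan2(*(p[:2]-c)[::-1])).round(1),np.linalg.norm(p[:2]-c).round(4),p.round(4))
for n,a,b in(("knobtop",(188,133),(173,37)),("far",(238,131),(268,312)),("barrel top",(180,185),(176,136))):
    p,e=tri(A(*a),B(*b)); print(n,ang(p),e)
print(ang(onz("scene",A(238,131),.03)),ang(onz("side",B(268,312),.03)))
print("next expected", [((proj(n,[[.5918,.072,.03]])-o)*6.5).round() for n,o in(("scene",[290,185]),("side",[225,220]))])
E
```

```text
knobtop (np.float64(40.9), np.float64(0.1146), array([0.596 , 0.0676, 0.1124])) 0.00025101666480878686
far (np.float64(72.6), np.float64(0.1163), array([0.5443, 0.1035, 0.0306])) 0.00505309578790853
barrel top (np.float64(41.8), np.float64(0.1146), array([0.595 , 0.0688, 0.0694])) 0.0017808201698039914
(np.float64(73.7), np.float64(0.1142), array([0.5416, 0.1021, 0.03  ])) (np.float64(72.1), np.float64(0.1186), array([0.5459, 0.1054, 0.03  ]))
next expected [array([[177., 226.]]), array([[184., 222.]])]
```

The next hole lies at azimuth about 44–45° and the barrel is at about 41.5°, so the nose is just at the hole's edge. Going back down to push on gently.

Emit:
move_arm --jaw '[80,120,130,130,130,130,145,145]' --dp '[[0,0,0],[0,0,0.06],[0,0,0.06],[0,0,0.06],[0,0,0.045],[0,0,0.03],[0,0,0],[0,0,0]]' --rotation '[[0,0,0],[0,0,0],[0,0,0],[0,0,0],[0,0,0],[0,0,0],[0,0,0],[0,0,0]]'

```text
clock: 13.8
position: [0.5956, 0.0689, 0.0514]
tool_rot: [-3.142, -0.0, 0.761]
force: [0.9, 0.8, -0.4]
grip_width: 0.0369
```

Emit:
move_arm --jaw '[145,145,145]' --dp '[[0,-0.00125,0],[0,-0.00125,0],[0,0,0]]' --rotation '[[0,0,0],[0,0,0],[0,0,0]]'

```text
clock: 14.18
position: [0.5942, 0.0703, 0.0513]
tool_rot: [3.141, -0.0, 0.761]
force: [0.1, 0.4, -0.1]
grip_width: 0.0365
```

Emit:
move_arm --jaw '[145,145]' --dp '[[0,-0.00125,0],[0,0,0]]' --rotation '[[0,0,-0.002],[0,0,0]]'

```text
clock: 14.42
position: [0.5933, 0.071, 0.0509]
tool_rot: [-3.142, -0.0, 0.767]
force: [0.3, -0.6, 0.2]
grip_width: 0.0367
```

Emit:
move_arm --jaw '[145,145]' --dp '[[0,-0.00125,0],[0,0,0]]' --rotation '[[0,0,-0.0028],[0,0,0]]'

```text
clock: 14.68
position: [0.5927, 0.0716, 0.0509]
tool_rot: [3.142, 0.0, 0.776]
force: [0.2, -0.6, 0.1]
grip_width: 0.0369
```

Emit:
move_arm --jaw '[145,145]' --dp '[[0,-0.00125,0],[0,0,0]]' --rotation '[[0,0,-0.0028],[0,0,0]]'

```text
clock: 14.92
position: [0.5919, 0.0725, 0.0509]
tool_rot: [-3.141, -0.0, 0.785]
force: [0.0, 0.0, -0.2]
grip_width: 0.0368
```

Emit:
move_arm --jaw '[145,145]' --dp '[[0,-0.00125,0],[0,0,0]]' --rotation '[[0,0,-0.0028],[0,0,0]]'

```text
clock: 15.18
position: [0.5912, 0.0732, 0.0509]
tool_rot: [-3.141, 0.0, 0.794]
force: [-0.1, -0.1, 0.5]
grip_width: 0.0364
```

Emit:
move_arm --jaw '[145,145]' --dp '[[0,-0.00125,0],[0,0,0]]' --rotation '[[0,0,-0.0028],[0,0,0]]'

```text
clock: 15.42
position: [0.5906, 0.0738, 0.0509]
tool_rot: [3.142, -0.0, 0.803]
force: [0.1, 0.5, -0.2]
grip_width: 0.037
```

```bash
python3 - <<'E'
from h import *
s=bot.observe(); print(s["force"],s["position"])
a=grab_frame("wrist");b=grab_frame("side")
cv2.imwrite("pics/w6.png",np.hstack([cv2.resize(a[120:300,150:390],(480,360)),cv2.resize(b[210:270,225:275],(300,360),interpolation=cv2.INTER_CUBIC)]))
E
```

```text
[ 0.05014403  0.47090568 -0.24745316] [0.59059129 0.07377856 0.05093283]
```

View pics/w6.png

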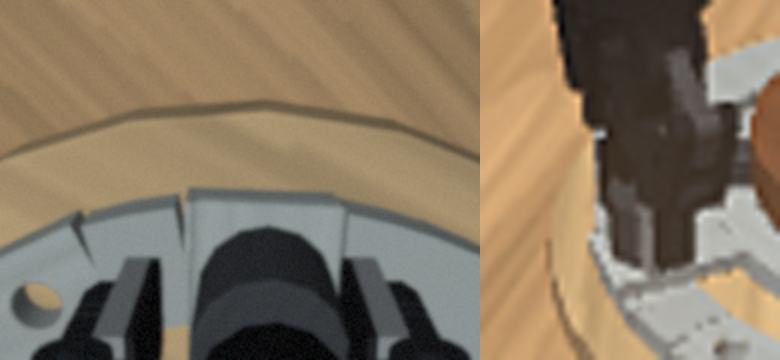

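Emit:
move_arm --jaw '[145,145]' --dp '[[0,-0.00125,0],[0,0,0]]' --rotation '[[0,0,-0.0028],[0,0,0]]'

```text
clock: 15.78
position: [0.5899, 0.0744, 0.0509]
tool_rot: [3.141, -0.0, 0.811]
force: [1.7, -1.4, -0.2]
grip_width: 0.0366
```

Emit:
move_arm --jaw '[145,145]' --dp '[[0,-0.001,0],[0,0,0]]' --rotation '[[0,0,-0.002],[0,0,0]]'

```text
clock: 16.02
position: [0.5893, 0.075, 0.0509]
tool_rot: [-3.142, -0.0, 0.818]
force: [1.3, -1.9, -0.6]
grip_width: 0.0369
```

Emit:
move_arm --jaw '[145,145]' --dp '[[0,-0.001,0],[0,0,0]]' --rotation '[[0,0,-0.002],[0,0,0]]'

```text
clock: 16.27
position: [0.5887, 0.0757, 0.0509]
tool_rot: [-3.142, -0.0, 0.824]
force: [0.8, -1.6, 0.3]
grip_width: 0.0371
```

Emit:
move_arm --jaw '[145,145]' --dp '[[0,-0.0008,0],[0,0,0]]' --rotation '[[0,0,-0.0015],[0,0,0]]'

```text
clock: 16.52
position: [0.5884, 0.0759, 0.0509]
tool_rot: [3.141, -0.0, 0.828]
force: [3.0, -2.3, -1.3]
grip_width: 0.0367
```

Emit:
move_arm --jaw '[145,145]' --dp '[[0,-0.0008,0],[0,0,0]]' --rotation '[[0,0,-0.0015],[0,0,0]]'

```text
clock: 16.77
position: [0.5882, 0.076, 0.051]
tool_rot: [3.141, -0.0, 0.833]
force: [5.7, -4.4, -2.8]
grip_width: 0.0367
```

The arm is stopped and the force is climbing (7 N), so the pin is caught. Backing off, rising and looking.

Emit:
move_arm --jaw '[145,140,120,110,110,110,100,100,50]' --dp '[[0,0.002,0],[0,0.0025,0],[0,0,0],[0,0,-0.03],[0,0,-0.04],[0,0,-0.05],[0,0,-0.06],[0,0,-0.07],[0,0,0]]' --rotation '[[0,0,0],[0,0,0],[0,0,0],[0,0,0],[0,0,0],[0,0,0],[0,0,0],[0,0,0],[0,0,0]]'

```text
clock: 17.9
position: [0.5919, 0.0746, 0.2551]
tool_rot: [3.138, -0.005, 0.833]
force: [-0.2, 0.2, -1.4]
grip_width: 0.0681
```

```bash
python3 - <<'E'
from h import *
s=bot.observe(); print(s["force"],s["position"])
a=grab_frame("scene");b=grab_frame("side")
f=lambda i,x,y:cv2.resize(i[y:y+50,x:x+60],(390,325),interpolation=cv2.INTER_CUBIC)
cv2.imwrite("pics/w7.png",np.hstack([f(a,290,185),f(b,225,220)]))
E
```

```text
[-0.21721429  0.23089128 -1.40903203] [0.59189633 0.07460271 0.25506684]
```

View pics/w7.png

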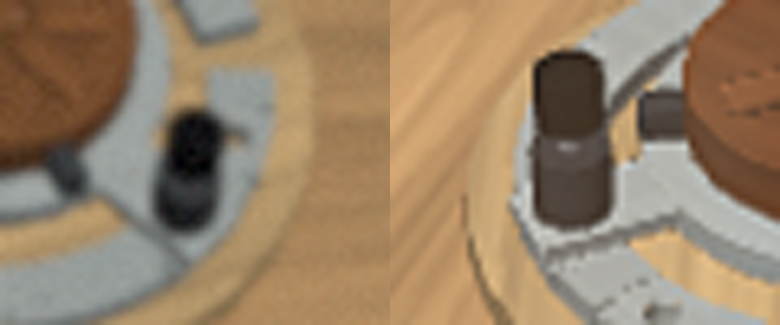

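The knob is now down: top edge at row 50, almost no stem visible. I'll check the height numerically against the starting picture.

```bash
python3 - <<'E'
from h import *
b0=cv2.imread("pics/side0.png");b1=grab_frame("side")
c=np.array([.5095,-.0075]);C=np.array(calibration("side")["T"])[:3,3]
t=np.linspace(0,2*np.pi,180)
def rim(p,r,z): return proj("side",[[p[0]+r*np.cos(a),p[1]+r*np.sin(a),z] for a in t])
def edge(im,u,lo,hi):
    g=cv2.cvtColor(im,cv2.COLOR_BGR2GRAY).astype(float)[:,u-3:u+4].mean(1); g=cv2.GaussianBlur(g[:,None],(1,5),.8)[:,0]
    d=abs(np.diff(g))[lo:hi];i=d.argmax();w=d[max(i-2,0):i+3];return lo+.5+(w*np.arange(max(i-2,0),i+3)).sum()/w.sum()
for nm,im,az in(("start",b0,-7.3),("now",b1,44.2)):
    p=c+.115*np.array([np.cos(np.radians(az)),np.sin(np.radians(az))])
    top=rim(p,.013,.107);ft=rim(p,.015,.043);u=int(round(proj("side",[[*p,.09]])[0,0]))
    pt,pf=top[:,1].min(),ft[:,1].max()
    et=edge(im,u,int(pt)-6,int(pt)+5);ef=edge(im,u,int(pf)-4,int(pf)+5)
    s=proj("side",[[*p,.107],[*p,.097]])[:,1];pxmm=(s[1]-s[0])/10
    print(nm,u,"pred",pt.round(2),pf.round(2),"seen",et.round(2),ef.round(2),"raised mm",((ef-et-(pf-pt))/pxmm).round(2))
s=bot.observe();print(s["clock"],s["force"],s["grip_width"])
E
```

```text
start 256 pred 201.74 228.72 seen 203.4 229.18 raised mm -3.61
now 252 pred 225.43 254.3 seen 227.34 254.79 raised mm -4.13
18.05 [-0.29139614 -0.52677608 -0.56533183] 0.06884600298961391
```

The knob height over the barrel matches the start within 0.5 mm, so the pin is home, and the gripper is well clear. Handing in.

```bash
python3 -c "
from workcell import *
print(workorder.job_done())"
```

```text
the job is handed in; nothing more can be done
None
```

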